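# Set the block heater's dial to the marked line and start it

### The job

With a fingertip, gently push the black dial of the tube heater round by its finger post until the white index line points at the blue dot, without gripping the dial or pulling it up. Let go of the dial, then press the green start button all the way down and release it. Leave the dial on the blue dot and everything else where it stands.

Things in the scene. Friction and masses are not known exactly. Their poses are not given: they have to be found in the camera images.
- heater: Cream dry-block tube heater, 240 (x) by 420 (y), flat deck 85 above the bench, fixed. Origin: centre of its underside; x points to its far long side, y to the end with the tubes, z up. The steel tube block stands on the deck centred at (25, 115), 118 x 132; its tubes reach 31 above the deck. The dial axis is at (-20, -105), the start button at (-85, 45). Scale lines are printed on the deck round the dial every 15 degrees, at radii 60 to 76 from its axis.
- dial (a joint): Angle of the black dial about its vertical axis, rad, positive anticlockwise seen from above; 0 = white index line along the heater's +x; stops at +-1.85. Friction 0.06 N m keeps it where it is left. The dial is a disc of diameter 110 whose top lies 16 above the deck; a grey round finger post, diameter 14, stands on it at radius 42 on the side opposite the index line and rises 28 above the disc. The dial sits on a spring spindle that pops up if pulled.
- spindle (a joint): Height by which the dial is pulled up off its seat, m; 0 = seated, at most 0.012; a spring (4 to 9 N) holds it down.
- dial_centre (a point): Centre of the dial's top face, on its axis, 101 above the bench.
- dial_index (a point): Outer end of the white index line on the dial's top face, at radius 55; its x axis points outward along the index line, z up.
- dial_post (a point): Centre of the top of the grey finger post, 129 above the bench, at radius 42 from the axis.
- dot_blue: Blue round sticker, diameter 18, flat on the deck at radius 88 from the dial axis, at the outer end of the target scale line (45 or 75 degrees to either side of the heater's +x). Origin at its centre. Red, yellow and green stickers of the same size mark other lines.
- start (a joint): Travel of the start button, m: 0 = up, 0.006 = fully down (4 N); springs back when let go.
- start_top (a point): Centre of the top of the green start button (diameter 28, presses straight down), on the deck beside the dial; 22 mm above the deck when up.
- vial: clear glass vial with blue cap, diameter 24, height 42, stands on the heater's deck at about (-85, 160) from the heater's centre; loose, to be left alone. Sizes in mm, origin at its underside centre.
- jar: small pale jar with orange cap, diameter 28, height 34, stands on the heater's deck at about (-90, -180) from the heater's centre; loose, to be left alone. Sizes in mm, origin at its underside centre.
- reagent: amber bottle, diameter 72, height 150, on the bench; loose, to be left alone. Sizes in mm, origin at its underside centre.
- beaker: glass beaker, diameter 70, height 90, on the bench; loose, to be left alone. Sizes in mm, origin at its underside centre.
- tip_box: blue box of pipette tips with clear cover, 122 x 87 x 70, on the bench; loose, to be left alone. Sizes in mm, origin at its underside centre.
- pen: black marker pen lying on the bench, diameter 13, about 130 long; loose, to be left alone. Sizes in mm, origin at its underside centre (middle of its length, along its x).

How it is judged:
By the outcome, as a careful person would: the job done as asked, in the order asked, and still so for the second after the job is handed in, with the robot touching nothing.
It also fails if it takes over 51 s, if anything falls off the work surface, if the arm or the gripper's body presses on something with over 40 N, if the wrist force passes 120 N, or if a joint passes its speed limit or range.

### The arm

A 6-joint arm with a two-finger parallel gripper is mounted at the origin on the work surface. World frame = base frame: x ahead of the robot, y to its left, z up, the work surface at z = 0. Lengths are in mm, angles in rad, forces in N, time in s.
With the tool pointing down it reaches from about 350 to 875 mm from the base axis. Payload 15.5 kg.
Tool frame: the origin (TCP) lies on the centre line of the jaws, within the pads' length; the fingertips stand 14 mm ahead of it and the grasp point (between the pads) lies 5 mm behind it; z points along the fingers, x is the direction in which the jaws open and shut, and the axes are right-handed (so a half turn about z gives the same grasp; the last joint's range is limited). The gripper opens to 85 mm and grips with 20 to 120 N. Pads are 22 mm wide; open, the fingers measure 114 mm over their backs; the gripper's body (76 mm by 85 mm) begins 54 mm behind the grasp point. The pads swing forward as they close: fully open they stand 13 mm farther back than shut.
Start: joints at [-1.248, 0.494, 1.345, -0, 1.302, -0.096], TCP at [254.167, -570.987, 245.277] pointing down, gripper open.
Joint ranges: [-2.91, 2.91], [-0.82, 2.16], [0.22, 2.67], [-1.22, 4.37], [0.12, 2.79], [-3.08, 3.08]. Speed limits (rad/s): [1.89, 1.89, 2.57, 3.01, 3.01, 3.01].

### API

Orientations are given as a unit quaternion [x, y, z, w].
In Python, from rig import telemetry, snapshot, robot gives the robot as it stands.
- The arm moves only by the tool step_arm, never from a script. Its argument "increments" is a list of rows, each a list of 3 entries, a list of its own where there are three numbers: the shift along the world's x, y, z in m, then the turn, a rotation vector about the world's x, y, z in rad, then the opening, from 0 (shut) to 1 (fully open). A call has 1 to 10 rows; each row shifts and turns the pose as measured when the row begins; what a row does not reach is not made up. A row lasts 1/12 s, in which the tool goes at most 41.7 mm and 7.16 degrees, less where a joint would pass 70% of its speed; a pose out of reach is approached as far as the arm can. A call with a gripper value outside its range is refused whole. The fingers move at their own pace and stop on an object; "newtons" is the grip in N (left out, the last holds). Time passes only in rows, so rows that do not move let the fingers close. It gives the time, the measured TCP pose, the force and the opening at its end, in the units of the state.
- telemetry.observe(): the state, without advancing time (a new reading comes with each control period).
- snapshot(name): name is "scene" or "top"; returns a dict with "pixels" (420x560x3 uint8, red, green, blue), "z_map" (420x560 float32, mm along the optical axis (not along the pixel's ray), 0 where there is no reading), "fx", "fy", "cx", "cy" (pixels), "R" (3x3) and "t" (3): a world point X has camera coordinates R X + t. Camera axes: x right, y down, z forward; pixel columns grow to the right and rows downward; lengths in mm; the calibration is good to about 2 mm. A picture is of the moment at which its call begins.
- robot.close_job(): hands the job in, once; it reports no verdict.
The state is a dict: "t": time; "joint_positions": joint angles; "joint_velocities": joint speeds; "effort": joint torques, N m; "ee_pos": TCP position; "eef_rot": TCP orientation; "contact_force": force on the tool from outside, world axes, zero at the start; "torque": the same for the moment, N m; "width": finger opening in mm.
Only numpy, scipy, OpenCV 4.12 (cv2) and the standard library are available. Lean on these libraries where they do the work, as an engineer would, in place of code of your own. Each camera call takes 0.05 s, during which the arm holds its last target.

## Working session

There is one attempt and no reset: what is moved stays moved. The work goes in short steps, Python scripts to look and compute and a tool call to move; the robot and the scene stay as the last step left them, time stands still between calls to the robot, and variables do not carry over. Pictures are saved under pics/ and viewed, and the job is handed in when it is done.

Besides the shell and the picture viewer there is one more tool, called after "Request:" as name(argument=value, ...), one argument or row to a line, values as JSON. step_arm: Moves the arm, as the interface text tells. Its arguments: {"type":"object","properties":{"increments":{"type":"array","items":{"type":"array"}},"newtons":{"type":"number"}},"required":["increments"]}

```bash
mkdir -p pics; ls; cat > h.py <<'E'
import numpy as np, cv2
from rig import telemetry, snapshot, robot
def snap(n,f):
    s=snapshot(n); cv2.imwrite('pics/'+f,cv2.cvtColor(s['pixels'],cv2.COLOR_RGB2BGR)); np.savez('pics/'+f+'.npz',**s); return s
def ray(s,u,v,z):
    R=np.array(s['R']);t=np.array(s['t']);c=-R.T@t
    d=R.T@np.array([(u-s['cx'])/s['fx'],(v-s['cy'])/s['fy'],1.]); return c+d*(z-c[2])/d[2]
def proj(s,X):
    p=np.array(s['R'])@np.array(X)+np.array(s['t']); return p[0]/p[2]*s['fx']+s['cx'],p[1]/p[2]*s['fy']+s['cy']
def dep(s,u,v):
    R=np.array(s['R']);t=np.array(s['t']);z=float(s['z_map'][int(v),int(u)])
    return R.T@(np.array([(u-s['cx'])/s['fx']*z,(v-s['cy'])/s['fy']*z,z])-t)
E
python3 - <<'E'
from h import *
for n in ('top','scene'):
    s=snap(n,n+'0.png'); print(n, -np.array(s['R']).T@np.array(s['t']))
print(telemetry.observe())
E
```

```text
pics
top [ 230.45803968   77.78883983 1742.09741013]
scene [1383.47823362 -319.04509217  707.22550848]
{'t': 0.1, 'joint_positions': array([-1.24748811e+00,  4.94140537e-01,  1.34604816e+00, -2.67415838e-05,
        1.30249779e+00, -9.54657859e-02]), 'joint_velocities': array([ 4.32309325e-04, -2.01675988e-03, -2.46892419e-03, -3.16673495e-05,
        1.60275108e-03, -1.29232310e-04]), 'effort': array([ 1.29188898e-03, -8.83594465e+01, -3.84562182e+01, -1.61088719e-04,
        5.20703077e-03, -4.51311359e-05]), 'ee_pos': array([ 254.07016908, -570.70208023,  244.75486901]), 'eef_rot': array([ 8.38643778e-01, -5.44680010e-01, -4.36205170e-04, -3.30170248e-04]), 'contact_force': array([0.30380806, 0.39405598, 0.20061586]), 'torque': array([ 0.00751462, -0.003679  ,  0.05455331]), 'width': 85.62006626303722}
```

View pics/top0.png

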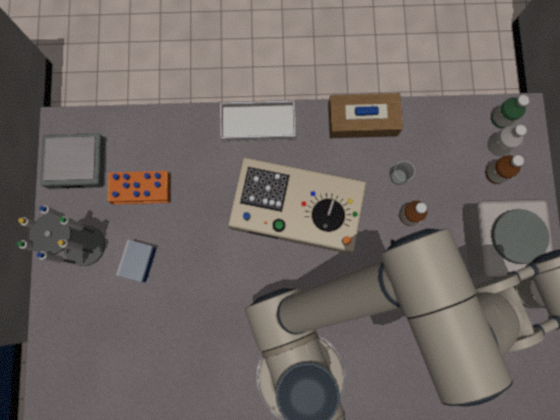

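View pics/scene0.png

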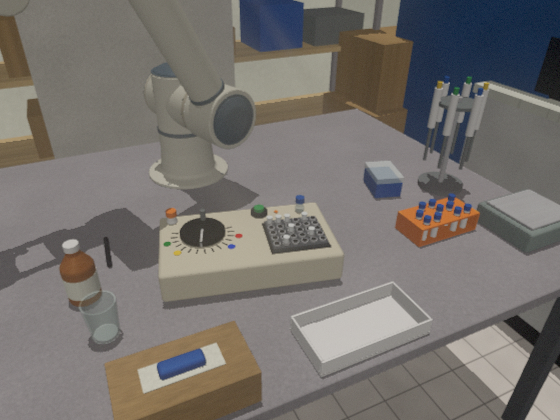

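The top view shows the heater at about (298,205) px, the dial at (328,214), the start button at (279,225), and the arm clear of them. Next I'll measure.

```bash
cat > m.py <<'E'
from h import *
s=dict(np.load('pics/top0.png.npz'))
z=s['z_map'].astype(float);R=s['R'];t=s['t']
v,u=np.mgrid[0:420,0:560]
P=np.stack([(u-s['cx'])/s['fx']*z,(v-s['cy'])/s['fy']*z,z],-1)
W=(P-t)@R
h=cv2.cvtColor(s['pixels'],cv2.COLOR_RGB2HSV)
m=((W[...,2]>70)&(W[...,2]<140)&(u>215)&(u<375)&(v>150)&(v<260)).astype(np.uint8)
cs,_=cv2.findContours(m,0,2);c=max(cs,key=cv2.contourArea)
pts=np.array([ray(s,a,b,85)[:2] for a,b in c[:,0]]).astype(np.float32)
print('rect',cv2.minAreaRect(pts), 'deckz',np.median(W[...,2][m>0]))
def blob(n,lo,hi,z):
    k=cv2.inRange(h,lo,hi)&(m*255)
    N,l,st,ce=cv2.connectedComponentsWithStats(k)
    for i in range(1,N):
        if st[i,4]>=4: print(n,st[i,4],ce[i].round(1),ray(s,*ce[i],z).round(1))
blob('red',(0,150,80),(6,255,255),85);blob('red',(172,130,80),(180,255,255),85)
blob('orange',(7,150,80),(18,255,255),119);blob('yel',(20,150,120),(32,255,255),85)
blob('green',(45,100,40),(85,255,255),85);blob('greenbtn',(45,100,30),(85,255,255),107)
blob('blue',(100,120,60),(130,255,255),85)
im=cv2.cvtColor(s['pixels'],cv2.COLOR_RGB2BGR)[150:260,225:375]
cv2.imwrite('pics/topz.png',cv2.resize(im,None,fx=5.3,fy=5.3,interpolation=cv2.INTER_CUBIC))
E
python3 m.py
python3 - <<'E'
import cv2
im=cv2.imread('pics/scene0.png')[190:290,150:350]
cv2.imwrite('pics/scz.png',cv2.resize(im,None,fx=4,fy=4,interpolation=cv2.INTER_CUBIC))
E
```

```text
rect ((557.3040771484375, -4.0631256103515625), (418.0569152832031, 241.38800048828125), 76.64552307128906) deckz 87.99472036374496
red 13 [303.4 203.4] [557.  -26.2  85. ]
orange 44 [346.5 240. ] [ 428.2 -156.   119. ]
yel 11 [349.6 200.5] [ 562.1 -178.1   85. ]
green 10 [354.7 213.7] [ 517.9 -192.2   85. ]
green 71 [278.5 224.4] [489.4  57.4  85. ]
greenbtn 10 [354.7 213.7] [ 514.1 -188.6  107. ]
greenbtn 71 [278.5 224.4] [486.   57.7 107. ]
blue 14 [312.5 193.3] [590.  -57.5  85. ]
blue 26 [246.  215.5] [521.9 162.7  85. ]
```

View pics/topz.png

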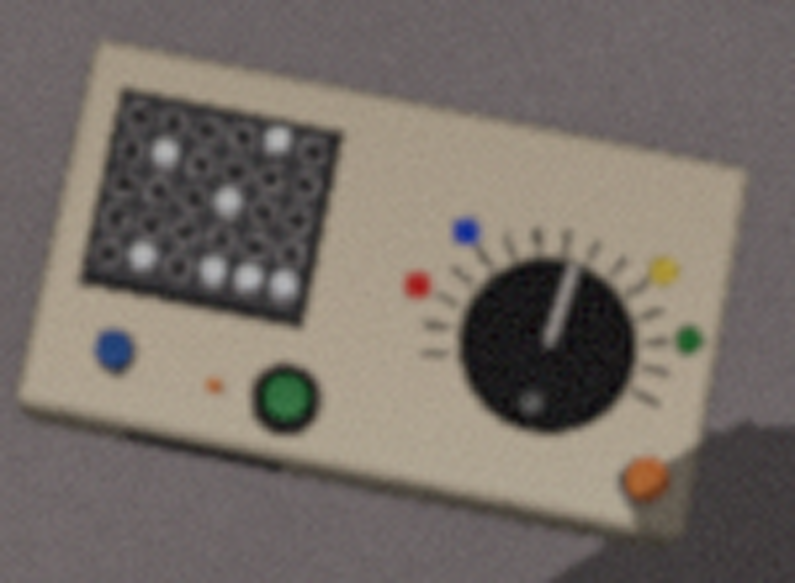

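View pics/scz.png

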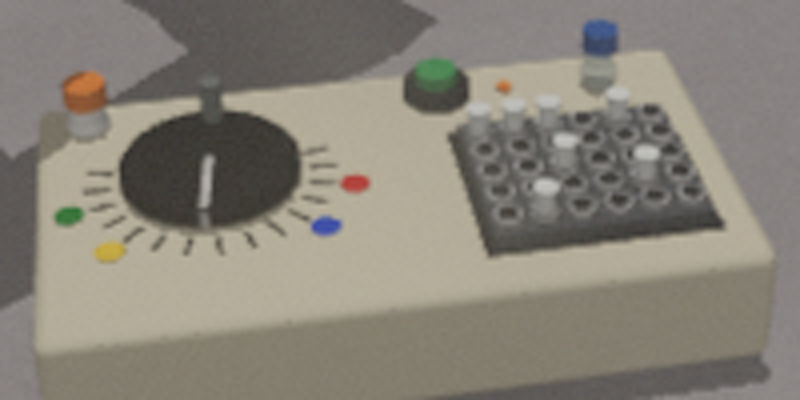

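```bash
cat >> m.py <<'E'
print('----')
from scipy.optimize import least_squares
from math import *
def fit(pts):
    def f(p):
        c,s_=cos(p[2]),sin(p[2]); return np.concatenate([[p[0]+c*a-s_*b-x,p[1]+s_*a+c*b-y] for (a,b),(x,y) in pts])
    r=least_squares(f,[557,-4,-.23]); return r.x, r.fun.round(1)
D=lambda d:(-20+88*cos(radians(d)),-105+88*sin(radians(d)))
pt=[(D(45),(590,-57.5)),(D(75),(557,-26.2)),(D(-45),(562.1,-178.1)),(D(-75),(517.9,-192.2)),((-85,45),(486,57.7))]
print(fit(pt))
q=dict(np.load('pics/scene0.png.npz')); hq=cv2.cvtColor(q['pixels'],cv2.COLOR_RGB2HSV)
def b2(lo,hi,box,z):
    k=cv2.inRange(hq,lo,hi);M=np.zeros_like(k);M[box[1]:box[3],box[0]:box[2]]=255;k&=M
    yy,xx=np.nonzero(k);return ray(q,xx.mean(),yy.mean(),z).round(1),len(xx)
Z=lambda x0,y0,x1,y1:(150+x0//4,190+y0//4,150+x1//4,190+y1//4)
L=[b2((105,120,60),(130,255,255),Z(300,205,350,245),85),b2((170,120,60),(180,255,255),Z(330,165,380,200),85),b2((18,120,100),(32,255,255),Z(80,230,130,275),85),b2((45,80,30),(85,255,255),Z(40,195,95,235),85),b2((45,80,60),(85,255,255),Z(405,50,470,90),107)]
print(L)
print(fit([(a[0],b[0][:2]) for a,b in zip(pt,L)]))
zz=lambda x,y:(225+(x+.5)/5.3-.5,150+(y+.5)/5.3-.5)
print('post',ray(s,*zz(531,402),129),'idx',ray(s,*zz(574,264),101),ray(s,*zz(548,345),101))
zs=lambda x,y:(150+(x+.5)/4-.5,190+(y+.5)/4-.5)
print('scene post',ray(q,*zs(210,80),129),'idx',ray(q,*zs(203,207),101),ray(q,*zs(209,157),101))
E
python3 m.py | sed -n '/----/,$p'
```

```text
----
(array([ 5.58695956e+02, -6.00072506e+00, -2.29616171e-01]), array([ 0.1,  0.2, -0.2,  0.1, -0.3, -0.3,  0.3,  0.6,  0.2, -0.5]))
[(array([588.6, -54.1,  85. ]), 18), (array([nan, nan, nan]), 0), (array([ 560.6, -175.8,   85. ]), 26), (array([ 516.4, -189.1,   85. ]), 23), (array([490.5,  58.2, 107. ]), 43)]m.py:36: RuntimeWarning: Mean of empty slice.
  yy,xx=np.nonzero(k);return ray(q,xx.mean(),yy.mean(),z).round(1),len(xx)
  ret = ret.dtype.type(ret / rcount)
Traceback (most recent call last):
  File "m.py", line 40, in <module>
    print(fit([(a[0],b[0][:2]) for a,b in zip(pt,L)]))
          ~~~^^^^^^^^^^^^^^^^^^^^^^^^^^^^^^^^^^^^^^^^
  File "m.py", line 29, in fit
    r=least_squares(f,[557,-4,-.23]); return r.x, r.fun.round(1)
ValueError: Residuals are not finite in the initial point.
```

Request:
step_arm(
  increments=[
    [[0.015,0.036,0],[0,0,-0.05],0],
    [[0.015,0.036,0],[0,0,-0.05],0],
    [[0.015,0.036,0],[0,0,-0.05],0],
    [[0.015,0.036,0],[0,0,-0.05],0],
    [[0.015,0.036,0],[0,0,-0.05],0],
    [[0.015,0.036,0],[0,0,-0.05],0],
    [[0.015,0.036,0],[0,0,0],0],
    [[0.015,0.036,0],[0,0,0],0],
    [[0.015,0.036,0],[0,0,0],0],
    [[0.015,0.036,0],[0,0,0],0],
  ],
  newtons=20,
)

```text
t: 0.93
ee_pos: [402.8, -200.6, 241.6]
eef_rot: [0.739, -0.674, -0.002, 0.0]
contact_force: [1.0, -0.2, -0.9]
width: -0.2
```

```bash
sed -i 's/zip(pt,L)\]/zip(pt,L) if b[1]]/' m.py
python3 m.py 2>/dev/null| sed -n '/----/,$p'; python3 - <<'E'
from h import *
s=snap('scene','s1.png');print(proj(s,telemetry.observe()['ee_pos']))
im=cv2.imread('pics/s1.png')[100:280,100:330];cv2.imwrite('pics/s1z.png',cv2.resize(im,None,fx=3.3,fy=3.3,interpolation=2))
E
```

```text
----
(array([ 5.58695956e+02, -6.00072506e+00, -2.29616171e-01]), array([ 0.1,  0.2, -0.2,  0.1, -0.3, -0.3,  0.3,  0.6,  0.2, -0.5]))
[(array([588.6, -54.1,  85. ]), 18), (array([nan, nan, nan]), 0), (array([ 560.6, -175.8,   85. ]), 26), (array([ 516.4, -189.1,   85. ]), 23), (array([490.5,  58.2, 107. ]), 43)]
(array([ 5.60079916e+02, -3.98150839e+00, -2.45789142e-01]), array([ 2. , -1.6, -0.3, -0.7,  0.1,  0.2, -1.9,  2.1]))
post [475.22539562 -88.40234825 129.        ] idx [ 564.26303509 -121.53130703  101.        ] [ 514.32302306 -103.249562    101.        ]
scene post [475.43286209 -85.87681504 129.        ] idx [ 562.93605234 -119.5836024   101.        ] [ 515.32877312 -101.23423147  101.        ]
(np.float64(144.8761919907725), np.float64(164.7966665183003))
```

View pics/s1z.png

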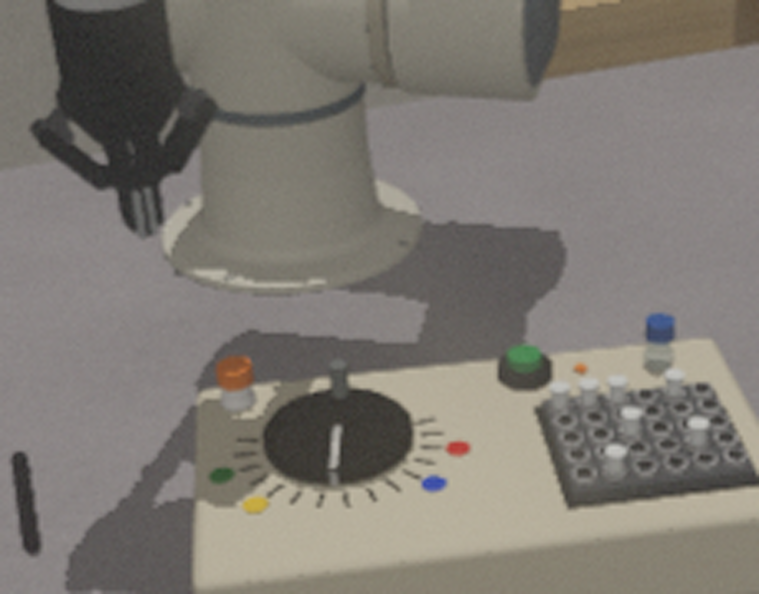

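Request:
step_arm(
  increments=[
    [[0.015,0.031,0],[0,0,0],0],
    [[0.015,0.031,0],[0,0,0],0],
    [[0.015,0.031,0],[0,0,0],0],
    [[0.015,0.031,0],[0,0,0],0],
    [[0.012,0.026,0],[0,0,0],0],
    [[0,0,-0.03],[0,0,0],0],
    [[0,0,-0.03],[0,0,0],0],
    [[0,0,-0.015],[0,0,0],0],
    [[0,0,0],[0,0,0],0],
  ],
)

```text
t: 1.73
ee_pos: [480.1, -32.7, 164.7]
eef_rot: [0.742, -0.67, -0.001, -0.002]
contact_force: [-1.4, -0.6, 0.4]
width: -0.5
```

Request:
step_arm(
  increments=[
    [[-0.002,-0.005,-0.015],[0,0,0],0],
    [[0,-0.003,-0.012],[0,0,0],0],
    [[0,0,-0.008],[0,0,0],0],
    [[0,0,-0.003],[0,0,0],0],
    [[0,0,0],[0,0,0],0],
  ],
)

```text
t: 2.15
ee_pos: [478.5, -41.4, 127.0]
eef_rot: [0.742, -0.67, -0.001, -0.002]
contact_force: [-0.4, -0.2, 0.0]
width: 0.0
```

```bash
python3 - <<'E'
from h import *
s=snap('scene','s2.png');o=telemetry.observe();print(o['ee_pos'],o['contact_force'])
im=cv2.imread('pics/s2.png')[130:280,140:340];cv2.imwrite('pics/s2z.png',cv2.resize(im,None,fx=4,fy=4,interpolation=2))
E
```

```text
[478.63460831 -41.33215594 127.32097071] [ 0.02438638  0.70884641 -0.79547454]
```

View pics/s2z.png

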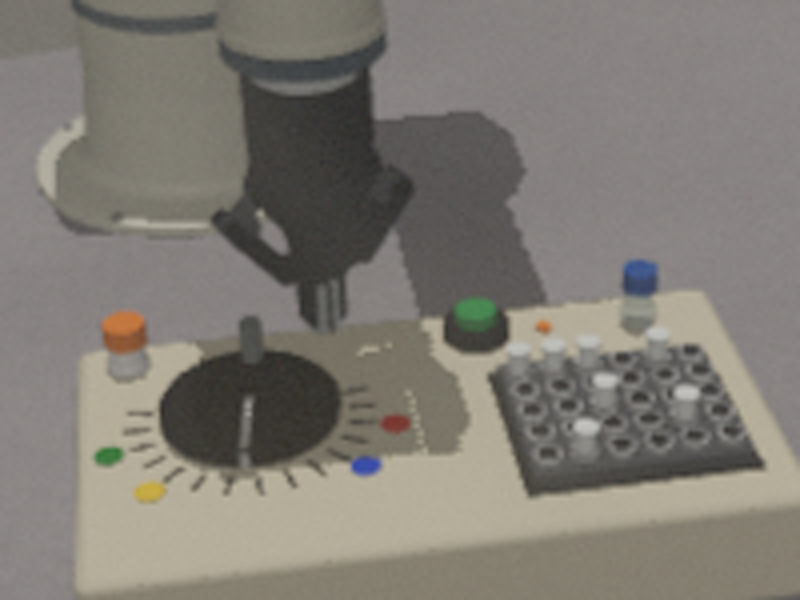

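Request:
step_arm(
  increments=[
    [[0,-0.007,0],[0,0,0],0],
    [[0,-0.007,0],[0,0,0],0],
    [[0,-0.006,0],[0,0,0],0],
    [[0,-0.005,0],[0,0,0],0],
    [[0,-0.005,0],[0,0,0],0],
    [[0,-0.005,0],[0,0,0],0],
    [[0,-0.005,0],[0,0,0],0],
    [[0,0,0],[0,0,0],0],
  ],
)

```text
t: 2.87
ee_pos: [478.4, -85.6, 129.7]
eef_rot: [0.742, -0.67, -0.001, -0.003]
contact_force: [-0.5, 1.3, -0.2]
width: 0.1
```

```bash
python3 - <<'E'
from h import *
s=snap('scene','s3.png');o=telemetry.observe();print(o['ee_pos'],o['contact_force'])
im=cv2.imread('pics/s3.png')[130:280,140:340];cv2.imwrite('pics/s3z.png',cv2.resize(im,None,fx=4,fy=4,interpolation=2))
E
```

```text
[478.41566952 -85.26793993 129.73523673] [-1.06108135 -0.36030284 -0.55659109]
```

View pics/s3z.png

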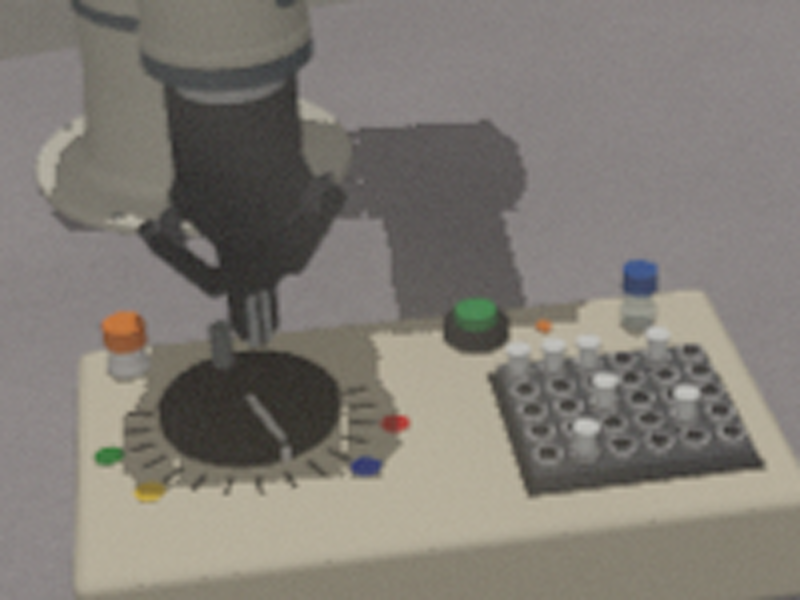

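```bash
cat > ang.py <<'E'
from h import *
from math import *
import sys
F={'top':(558.696,-6.001,-.2296),'scene':(560.08,-3.98,-.2350)}
# scene yaw: checked against blue dot below
def axis(f): c,s=cos(f[2]),sin(f[2]); return np.array([f[0]-20*c+105*s,f[1]-20*s-105*c])
def run(tag,new=True):
  for n in ('top','scene'):
    s=snap(n,f'{tag}_{n}.png') if new else dict(np.load(f'pics/{tag}_{n}.png.npz' if tag else f'pics/{n}0.png.npz'))
    a=axis(F[n]); px=s['pixels'].astype(float)
    sc=8; g=2*55+20
    # rectify plane z=101 around dial to world grid 0.5mm/pixel: col=+x', row
    N=280;k=.5
    c=np.float32([proj(s,[a[0]+dx,a[1]+dy,101]) for dx,dy in((-70,-70),(70,-70),(70,70),(-70,70))])
    H=cv2.getPerspectiveTransform(c,np.float32([[0,0],[N,0],[N,N],[0,N]]))
    w=cv2.warpPerspective(s['pixels'],H,(N,N),flags=cv2.INTER_CUBIC)
    hs=w.astype(float).min(2); yy,xx=np.mgrid[0:N,0:N]; X=xx*k-70;Y=yy*k-70;r=np.hypot(X,Y)
    th=np.arctan2(Y,X)
    m=((r<50)&(r>14)&(hs>85)&(np.abs(th)<1.4)).astype(np.uint8)
    nn,l,st,ce=cv2.connectedComponentsWithStats(m)
    if nn<2: print(n,'none');continue
    i=1+np.argmax(st[1:,4]); p=np.stack([X[l==i],Y[l==i]],1).astype(np.float32)
    vx,vy,x0,y0=cv2.fitLine(p,cv2.DIST_L2,0,.01,.01).ravel()
    if vx<0: vx,vy=-vx,-vy
    # blue dot in plane 85
    h=cv2.cvtColor(s['pixels'],cv2.COLOR_RGB2HSV); k2=cv2.inRange(h,(105,110,40),(130,255,255))
    ex=proj(s,[590,-57.5,85]); V,U=np.nonzero(k2); q=np.hypot(U-ex[0],V-ex[1])<7
    b=ray(s,U[q].mean(),V[q].mean(),85)[:2]-a if q.any() else [nan,nan]
    hs_=degrees(atan2(vy,vx)); pos=degrees(atan2(y0,x0))
    print(n,'heading %.1f centroid-angle %.1f r %.1f area %d lateral %.1f'%(hs_,pos,hypot(x0,y0),st[i,4]*k*k,vx*y0-vy*x0),'dot angle %.1f r %.1f'%(degrees(atan2(b[1],b[0])),hypot(*b)))
    cv2.imwrite(f'pics/{tag or "i"}_{n}_w.png',cv2.cvtColor(cv2.resize(w,None,fx=2,fy=2),cv2.COLOR_RGB2BGR))
  o=telemetry.observe();print(o['t'],o['ee_pos'],o['contact_force'])
run(sys.argv[1] if len(sys.argv)>1 else '',len(sys.argv)>1)
E
python3 ang.py; python3 ang.py a1
```

```text
top heading -20.7 centroid-angle -19.9 r 31.8 area 270 lateral 0.4 dot angle 31.8 r 87.8
scene heading -19.8 centroid-angle -21.4 r 31.8 area 273 lateral -0.9 dot angle 33.2 r 86.5
2.9167 [478.41566952 -85.26793993 129.73523673] [-1.06108135 -0.36030284 -0.55659109]
top heading 87.0 centroid-angle -4.7 r 25.4 area 3073 lateral -25.4 dot angle nan r nan
scene heading 5.4 centroid-angle 6.3 r 30.5 area 168 lateral 0.5 dot angle 32.8 r 85.9
3.0167 [478.6484223  -84.82048005 129.82093424] [0.21577118 0.65243957 0.21884048]
```

Request:
step_arm(
  increments=[
    [[0,-0.003,-0.003],[0,0,0],0],
    [[0,-0.004,-0.001],[0,0,0],0],
    [[0,-0.004,-0.001],[0,0,0],0],
    [[0,-0.003,0],[0,0,0],0],
    [[0,0,0],[0,0,0],0],
  ],
)

```text
t: 3.43
ee_pos: [479.9, -99.6, 124.6]
eef_rot: [0.743, -0.67, 0.001, -0.003]
contact_force: [-0.8, 2.0, 0.7]
width: -0.2
```

```bash
python3 ang.py a2
```

```text
top heading 78.0 centroid-angle -13.7 r 27.3 area 2696 lateral -27.3 dot angle 32.4 r 90.1
scene heading 24.7 centroid-angle 27.3 r 31.7 area 180 lateral 1.4 dot angle 33.2 r 86.5
3.5333 [479.70773549 -99.27234672 124.60979639] [0.46605073 0.22932564 0.47609172]
```

Request:
step_arm(
  increments=[
    [[0,-0.002,0],[0,0,0],0],
    [[0,-0.0015,0],[0,0,0],0],
    [[0,0,0],[0,0,0],0],
  ],
)

```text
t: 3.78
ee_pos: [479.9, -102.8, 124.7]
eef_rot: [0.743, -0.669, 0.001, -0.003]
contact_force: [1.1, 1.9, 0.4]
width: 0.2
```

```bash
python3 ang.py a3
```

```text
top heading 74.8 centroid-angle -16.6 r 28.1 area 2551 lateral -28.1 dot angle 32.1 r 87.7
scene heading 28.9 centroid-angle 32.3 r 32.1 area 198 lateral 1.9 dot angle 33.2 r 86.5
3.8833 [ 479.79966696 -102.73163528  124.64095838] [ 1.03505775  1.1045658  -0.0790066 ]
```

View pics/a3_scene_w.png

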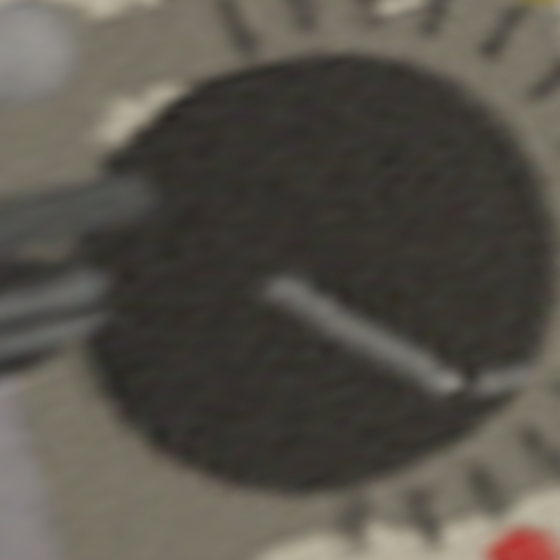

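View pics/a3_top.png

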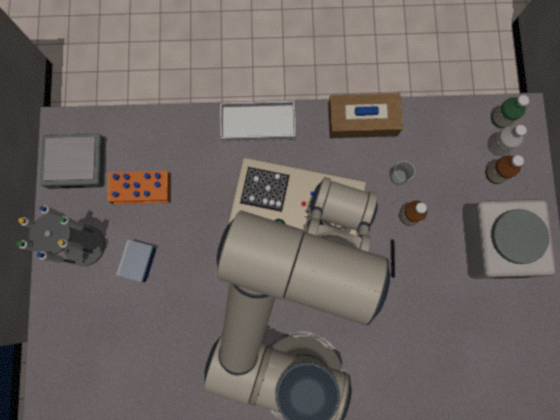

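Request:
step_arm(
  increments=[
    [[0,0.006,0],[0,0,0],0],
    [[0,0.012,0],[0,0,0],0],
    [[0,0.01,0.02],[0,0,0],0],
    [[0,0,0.04],[0,0,0],0],
    [[0,0,0.04],[0,0,0],0],
    [[-0.01,0.035,0.01],[0,0,0],0],
    [[-0.01,0.04,0],[0,0,0],0],
    [[-0.01,0.04,0],[0,0,0],0],
    [[-0.01,0.04,0],[0,0,0],0],
    [[-0.01,0.04,0],[0,0,0],0],
  ],
)

```text
t: 4.72
ee_pos: [426.9, 126.7, 239.9]
eef_rot: [0.74, -0.673, 0.001, -0.004]
contact_force: [1.3, -0.7, 0.9]
width: -0.1
```

Request:
step_arm(
  increments=[
    [[-0.01,0.04,0],[0,0,0],0],
    [[-0.01,0.04,0],[0,0,0],0],
    [[-0.01,0.04,0],[0,0,0],0],
    [[-0.01,0.04,0],[0,0,0],0],
    [[0,0,0],[0,0,0],0],
  ],
)

```text
t: 5.13
ee_pos: [379.7, 293.4, 240.5]
eef_rot: [0.742, -0.671, 0.001, -0.005]
contact_force: [-1.4, -1.2, 0.4]
width: 0.2
```

```bash
python3 ang.py a4
```

```text
top heading 29.9 centroid-angle 30.0 r 31.2 area 275 lateral 0.0 dot angle 31.8 r 87.8
scene heading 28.5 centroid-angle 33.1 r 31.5 area 324 lateral 2.6 dot angle 32.9 r 86.3
5.2333 [380.73159642 289.30666306 240.28156678] [-0.13866697 -0.08756494  0.04454486]
```

View pics/a4_top_w.png

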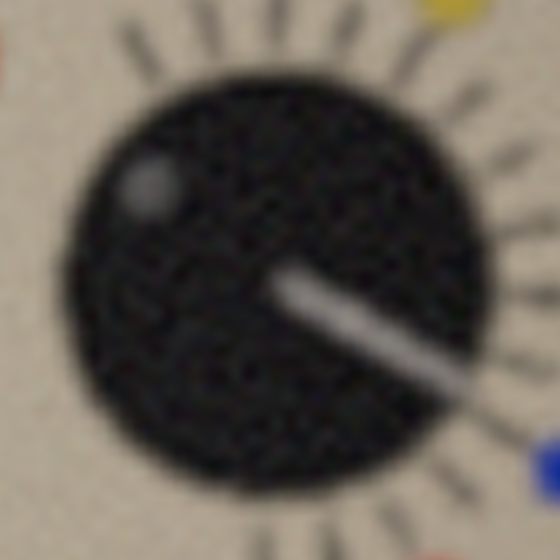

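Request:
step_arm(
  increments=[
    [[0.01,-0.037,0],[0,0,0],0],
    [[0.01,-0.037,0],[0,0,0],0],
    [[0.01,-0.037,0],[0,0,0],0],
    [[0.01,-0.037,0],[0,0,0],0],
    [[0.01,-0.037,0],[0,0,0],0],
    [[0.01,-0.037,0],[0,0,0],0],
    [[0.01,-0.037,0],[0,0,0],0],
    [[0.01,-0.037,0],[0,0,0],0],
    [[0.01,-0.03,0],[0,0,0],0],
    [[0,0,0],[0,0,0],0],
  ],
)

```text
t: 6.07
ee_pos: [466.7, -57.8, 240.3]
eef_rot: [0.741, -0.672, 0.002, -0.003]
contact_force: [-0.7, 0.4, -0.6]
width: 0.1
```

Request:
step_arm(
  increments=[
    [[0.007,-0.005,-0.03],[0,0,0],0],
    [[0.005,-0.005,-0.03],[0,0,0],0],
    [[0,0,-0.025],[0,0,0],0],
    [[0,0,-0.012],[0,0,0],0],
    [[0,0,-0.006],[0,0,0],0],
    [[0,0,0],[0,0,0],0],
  ],
)

```text
t: 6.57
ee_pos: [476.2, -76.1, 134.5]
eef_rot: [0.736, -0.677, 0.004, -0.003]
contact_force: [0.5, -0.3, 0.2]
width: -0.3
```

Request:
step_arm(
  increments=[
    [[0.002,-0.004,-0.006],[0,0,0],0],
    [[0.001,-0.005,-0.003],[0,0,0],0],
    [[0,-0.005,0],[0,0,0],0],
    [[0,-0.003,0],[0,0,0],0],
    [[0,-0.003,0],[0,0,0],0],
    [[0,0,0],[0,0,0],0],
  ],
)

```text
t: 7.07
ee_pos: [480.4, -99.2, 127.9]
eef_rot: [0.736, -0.677, 0.006, -0.004]
contact_force: [0.7, 0.6, 0.3]
width: 0.0
```

Request:
step_arm(
  increments=[
    [[0,-0.002,0],[0,0,0],0],
    [[0,-0.0015,0],[0,0,0],0],
    [[0,-0.001,0],[0,0,0],0],
    [[0,0,0],[0,0,0],0],
  ],
)

```text
t: 7.4
ee_pos: [480.9, -104.1, 128.7]
eef_rot: [0.736, -0.677, 0.006, -0.004]
contact_force: [0.6, 1.0, -0.6]
width: -0.5
```

```bash
python3 ang.py a5
```

```text
top heading 76.4 centroid-angle -14.5 r 27.8 area 2635 lateral -27.8 dot angle 31.9 r 88.2
scene heading 32.8 centroid-angle 34.4 r 32.5 area 199 lateral 0.9 dot angle 33.2 r 86.5
7.5 [ 480.79661087 -104.03111343  128.66480489] [-0.27970451  1.14656525 -0.66233658]
```

Request:
step_arm(
  increments=[
    [[0,0.006,0],[0,0,0],0],
    [[0,0.012,0],[0,0,0],0],
    [[0,0.01,0.02],[0,0,0],0],
    [[0,0,0.04],[0,0,0],0],
    [[0,0,0.04],[0,0,0],0],
    [[-0.01,0.035,0.01],[0,0,0],0],
    [[-0.01,0.04,0],[0,0,0],0],
    [[-0.01,0.04,0],[0,0,0],0],
    [[-0.01,0.04,0],[0,0,0],0],
    [[-0.01,0.04,0],[0,0,0],0],
  ],
)

```text
t: 8.33
ee_pos: [428.6, 125.8, 244.1]
eef_rot: [0.733, -0.68, 0.007, -0.005]
contact_force: [2.0, -0.1, -0.2]
width: 0.5
```

Request:
step_arm(
  increments=[
    [[-0.01,0.04,0],[0,0,0],0],
    [[-0.01,0.04,0],[0,0,0],0],
    [[-0.01,0.04,0],[0,0,0],0],
    [[-0.01,0.04,0],[0,0,0],0],
    [[0,0,0],[0,0,0],0],
  ],
)

```text
t: 8.75
ee_pos: [381.5, 292.7, 244.7]
eef_rot: [0.735, -0.678, 0.007, -0.007]
contact_force: [-0.3, -1.8, -0.3]
width: 0.1
```

```bash
python3 ang.py a6
```

```text
top heading 31.6 centroid-angle 31.7 r 32.3 area 277 lateral 0.1 dot angle 31.8 r 87.8
scene heading 31.2 centroid-angle 35.2 r 31.7 area 326 lateral 2.2 dot angle 33.2 r 86.5
8.85 [382.58539629 288.59284772 244.448314  ] [ 0.77096987 -1.56394411  0.26038579]
```

View pics/a6_top.png

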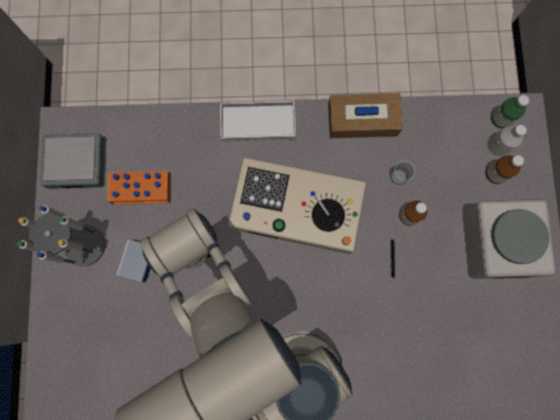

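The dial reads 31.7° and the dot 31.8° from the top view, with the index at about (325,208) px pointing at the blue dot at (312,193). Now the button.

Request:
step_arm(
  increments=[
    [[0.015,-0.033,0],[0,0,0],0],
    [[0.015,-0.033,0],[0,0,0],0],
    [[0.015,-0.033,0],[0,0,0],0],
    [[0.015,-0.033,0],[0,0,0],0],
    [[0.015,-0.033,0],[0,0,0],0],
    [[0.015,-0.033,0],[0,0,0],0],
    [[0.008,-0.015,0],[0,0,0],0],
    [[0,0,0],[0,0,0],0],
    [[0,0,0],[0,0,0],0],
  ],
)

```text
t: 9.6
ee_pos: [479.6, 59.3, 244.1]
eef_rot: [0.733, -0.68, 0.008, -0.004]
contact_force: [0.4, 0.2, -0.1]
width: -0.3
```

Request:
step_arm(
  increments=[
    [[0.004,-0.001,-0.03],[0,0,0],0],
    [[0.002,-0.001,-0.03],[0,0,0],0],
    [[0,0,-0.025],[0,0,0],0],
    [[0,0,-0.012],[0,0,0],0],
    [[0,0,-0.004],[0,0,0],0],
    [[0,0,0],[0,0,0],0],
  ],
)

```text
t: 10.1
ee_pos: [483.2, 57.7, 141.0]
eef_rot: [0.732, -0.681, 0.009, -0.005]
contact_force: [0.5, -0.2, -0.0]
width: -0.1
```

```bash
python3 - <<'E'
from h import *
s=snap('scene','s4.png');o=telemetry.observe();print(o['ee_pos'],o['contact_force'])
im=cv2.imread('pics/s4.png')[130:280,140:340];cv2.imwrite('pics/s4z.png',cv2.resize(im,None,fx=4,fy=4,interpolation=2))
E
```

```text
[483.37014341  57.73769431 141.49176302] [-0.9534748  -0.45605522 -0.63287906]
```

View pics/s4z.png

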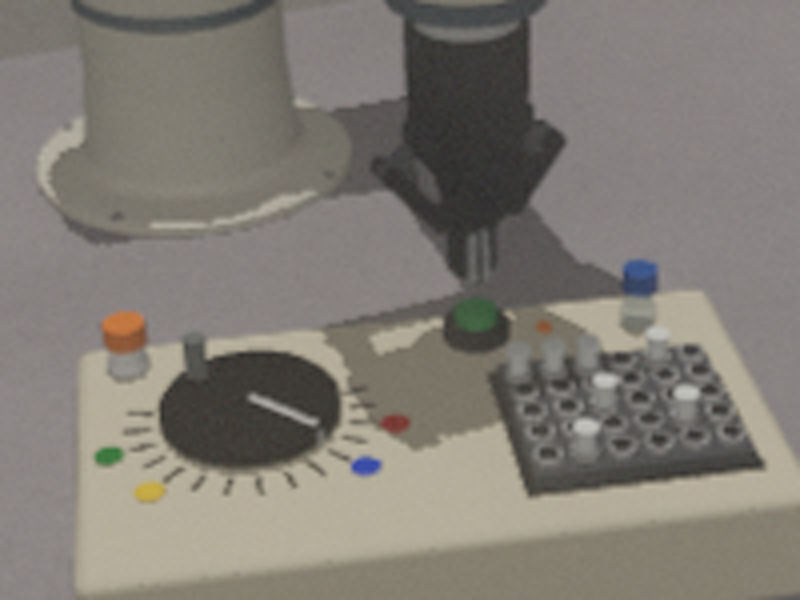

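The closed fingertip at about (475,280) in the zoomed view stands over the green button at (475,315). Pressing slowly.

Request:
step_arm(
  increments=[
    [[0.003,0,-0.008],[0,0,0],0],
    [[0,0,-0.006],[0,0,0],0],
    [[0,0,-0.003],[0,0,0],0],
    [[0,0,-0.002],[0,0,0],0],
    [[0,0,-0.002],[0,0,0],0],
  ],
)

```text
t: 10.57
ee_pos: [488.4, 58.4, 122.0]
eef_rot: [0.733, -0.681, 0.011, -0.008]
contact_force: [-0.3, -0.0, -0.4]
width: 0.2
```

Request:
step_arm(
  increments=[
    [[-0.001,0,-0.002],[0,0,0],0],
    [[-0.001,0,-0.002],[0,0,0],0],
    [[0,0,-0.002],[0,0,0],0],
  ],
)

```text
t: 10.82
ee_pos: [487.3, 58.4, 116.1]
eef_rot: [0.733, -0.681, 0.012, -0.008]
contact_force: [-0.6, 0.8, 2.8]
width: 0.3
```

Request:
step_arm(
  increments=[
    [[0,0,-0.002],[0,0,0],0],
    [[0,0,-0.002],[0,0,0],0],
  ],
)

```text
t: 10.98
ee_pos: [487.5, 58.4, 113.6]
eef_rot: [0.733, -0.681, 0.012, -0.009]
contact_force: [-17.4, 0.4, 76.0]
width: 0.0
```

Request:
step_arm(
  increments=[
    [[0,0,0.001],[0,0,0],0],
  ],
)

```text
t: 11.07
ee_pos: [487.3, 58.4, 115.4]
eef_rot: [0.733, -0.681, 0.013, -0.009]
contact_force: [-2.5, -0.5, 3.7]
width: -0.1
```

```bash
python3 - <<'E'
from h import *
s=snap('scene','s5.png');o=telemetry.observe();print(o['ee_pos'],o['contact_force'])
im=cv2.imread('pics/s5.png')[160:235,205:305];cv2.imwrite('pics/s5z.png',cv2.resize(im,None,fx=8,fy=8,interpolation=2))
E
```

```text
[487.31409208  58.39428528 115.42492339] [-1.62002049  0.59725897  3.51563772]
```

View pics/s5z.png

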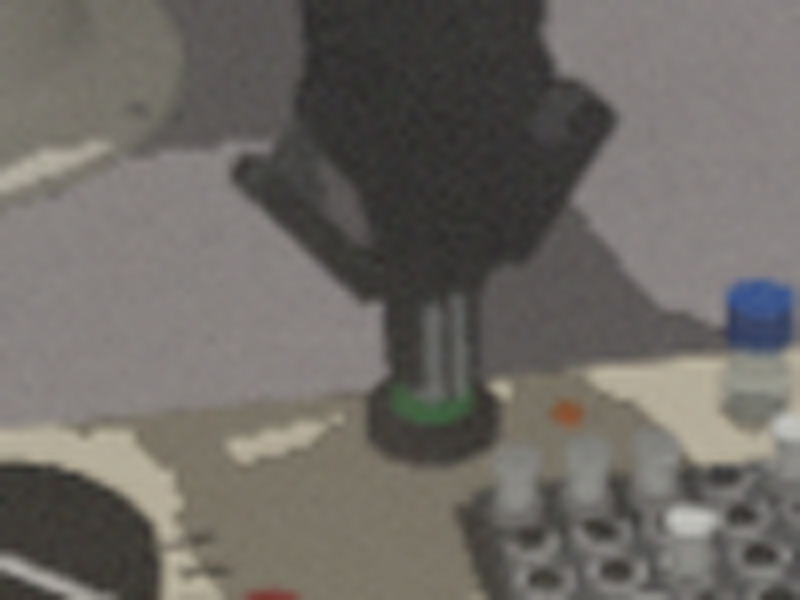

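Request:
step_arm(
  increments=[
    [[0,0,-0.0007],[0,0,0],0],
    [[0,0,0],[0,0,0],0],
  ],
)

```text
t: 11.28
ee_pos: [487.2, 58.4, 115.3]
eef_rot: [0.733, -0.68, 0.013, -0.009]
contact_force: [0.5, 0.4, 3.9]
width: 0.2
```

Request:
step_arm(
  increments=[
    [[0,0,-0.001],[0,0,0],0],
    [[0,0,-0.0003],[0,0,0],0],
  ],
)

```text
t: 11.45
ee_pos: [487.3, 58.4, 114.8]
eef_rot: [0.733, -0.68, 0.013, -0.01]
contact_force: [-5.1, -0.3, 19.1]
width: 0.2
```

The hard stop comes at TCP z ≈ 115, right after 4 N, so that is the full 6 mm of travel. Releasing and moving away.

Request:
step_arm(
  increments=[
    [[0,0,0.004],[0,0,0],0],
    [[0,0,0.008],[0,0,0],0],
    [[0,0,0.03],[0,0,0],0],
    [[0,0,0.04],[0,0,0],0],
    [[0,0,0.04],[0,0,0],0],
    [[-0.012,0.03,0.005],[0,0,0],0],
    [[-0.012,0.035,0],[0,0,0],0],
    [[-0.012,0.035,0],[0,0,0],0],
    [[-0.012,0.035,0],[0,0,0],0],
    [[-0.012,0.035,0],[0,0,0],0],
  ],
)

```text
t: 12.28
ee_pos: [425.1, 228.6, 251.1]
eef_rot: [0.729, -0.684, 0.014, -0.01]
contact_force: [1.1, 0.9, -0.5]
width: 0.3
```

Request:
step_arm(
  increments=[
    [[-0.01,0.03,0],[0,0,0],0],
    [[-0.005,0.015,0],[0,0,0],0],
    [[0,0,0],[0,0,0],0],
    [[0,0,0],[0,0,0],0],
  ],
)

```text
t: 12.62
ee_pos: [405.1, 281.2, 252.3]
eef_rot: [0.731, -0.682, 0.013, -0.011]
contact_force: [-0.4, 0.6, -0.4]
width: -0.4
```

```bash
python3 ang.py a7; python3 - <<'E'
from h import *
im=cv2.imread('pics/a7_scene.png');cv2.imwrite('pics/s7z.png',cv2.resize(im[130:280,140:340],None,fx=4,fy=4,interpolation=2))
E
```

```text
top heading 31.6 centroid-angle 31.7 r 32.3 area 283 lateral 0.1 dot angle 31.8 r 87.8
scene heading 31.0 centroid-angle 35.2 r 31.7 area 327 lateral 2.3 dot angle 33.2 r 86.5
12.7167 [405.67631806 280.32513273 252.18933535] [ 0.52986715  0.05348344 -0.6828803 ]
```

View pics/s7z.png

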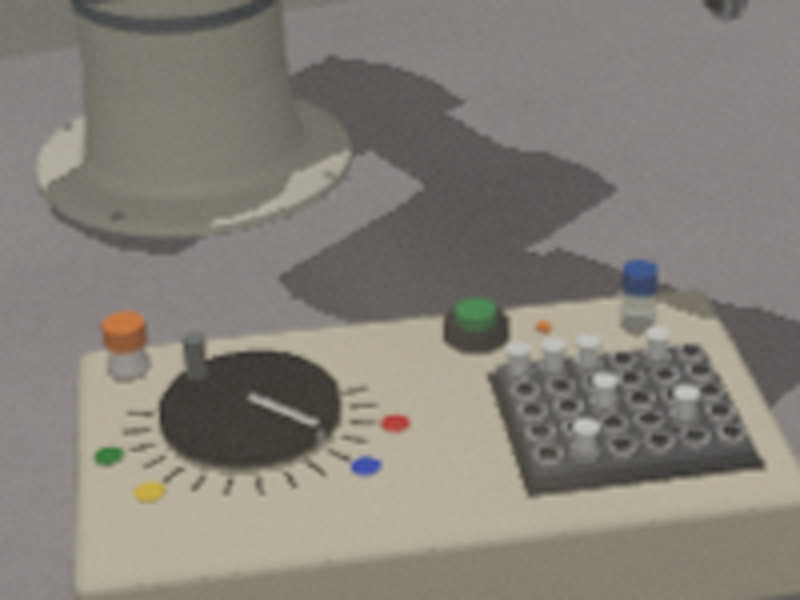

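View pics/a7_top.png

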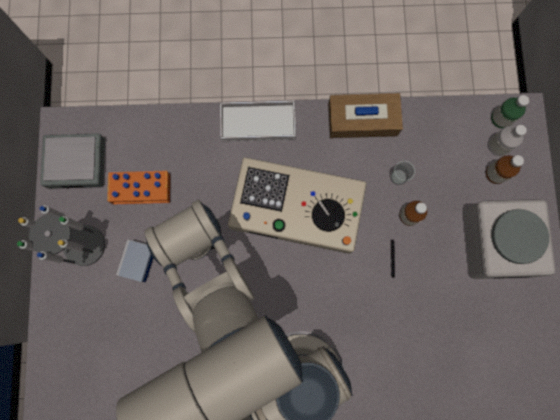

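```bash
python3 -c "
from rig import robot; print(robot.close_job())"
```

```text
the job is handed in; nothing more can be done
None
```

The dial is on the blue dot, the start button has been pressed fully and released, and the job is handed in at about 12.7 s.

**Dial:** I pushed the finger post round with the shut fingertips, at no more than about 2 N. The first pass stopped 1.8° short, so I made one small second push. In the last top view the index reads 31.7° and the dot 31.8° in world axes, the same before and after the button press. The scene camera is coarser: it put the index between 31.0° and 35.2° and the dot at 33.2°, which agrees only to about 2°.

**Button:** The force reached 3.9 N near 6 mm of travel, then came a hard stop, so it went fully down. One step pushed too far onto that stop and the wrist read 76 N for a moment. That is under the 120 N limit, but it was not gentle. In the last picture the button is back up.

**Everything else:** The jar, vial, bottle and beaker look where they were. The pen was under the arm in the first top view, so I have only later views of it. The gripper is clear of everything, about 250 mm up and to the left.

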